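Open the glaze jar and lay out the test tiles

TASK

Get the glaze-test station ready: unscrew the blue cap from the glaze jar without forcing it, and set it down flat, wholly on the round cork mat. Lay every loose test tile flat on the ware board, one in each bay and lying squarely inside it: terracotta tiles in the row with the red-brown stripes, white tiles in the row with the white stripes. Leave the bowl, brush and green rib where they are.

Things in the scene. Friction and masses are not known exactly. Their poses are not given: they have to be found in the camera images.
- cap_mid (a point): Blue screw cap, a twelve-sided prism 33 mm high, 57 mm across flats, hollow, white dash on its closed top, 50 g, loose; at the start screwed on the jar, this point 80.5 mm above the bench. Point at its centre, half-way up; z along its axis, out through the closed top. Flats face its own x axis and every 30 degrees from it. The thread is described under the jar's neck.
- jar_neck (a point): Centre of the top of the jar's neck, 91.5 mm above the bench; z up. Neck with its thread is 48 mm across. Right-hand thread, pitch 8 mm, 1 mm play, light to turn: the cap unscrews counter-clockwise seen from above, rising 8 mm a turn, stays where it is left, and lets go after about 2 turns (15 to 16 mm up); then it must rise 13 mm more to clear the neck.
- jar: Squat white glaze jar with a teal band, fixed to the bench. Body 90 mm across up to 48 mm high, then a shoulder sloping in to 56 mm across at 60 mm high, then the neck. Origin under its centre, on the bench.
- mat: Round cork mat, 120 mm across, 4 mm thick, fixed; origin at the centre of its underside, on the bench.
- board_top (a point): Centre of the top of the ware board, pale wood, 220 mm (its x) by 320 mm (its y), 8 mm thick, fixed flat on the bench. Six slate-grey bays, 96 mm (x) by 59 mm (y), in two rows of three along y; rows 100 mm apart, bays 95 mm apart. Stripes at both ends of each row: red-brown for the row at x = -50 mm, white for the row at x = +50 mm.
- bay_red0 (a point): Centre of a bay of the row with red-brown stripes, on the board's top face, 8 mm above the bench; axes as the board's.
- bay_red1 (a point): Centre of a bay of the row with red-brown stripes, on the board's top face, 8 mm above the bench; axes as the board's.
- bay_red2 (a point): Centre of a bay of the row with red-brown stripes, on the board's top face, 8 mm above the bench; axes as the board's.
- bay_white0 (a point): Centre of a bay of the row with white stripes, on the board's top face, 8 mm above the bench; axes as the board's.
- bay_white1 (a point): Centre of a bay of the row with white stripes, on the board's top face, 8 mm above the bench; axes as the board's.
- bay_white2 (a point): Centre of a bay of the row with white stripes, on the board's top face, 8 mm above the bench; axes as the board's.
- red0_mid (a point): A loose red-brown terracotta test tile, 80 mm (x) by 45 mm (y) by 14 mm thick (z), 95 g, same both ways up, dark dot near one end; point at its centre. May be absent. At the start it lies flat on the bench.
- red1_mid (a point): A loose red-brown terracotta test tile, 80 mm (x) by 45 mm (y) by 14 mm thick (z), 95 g, same both ways up, dark dot near one end; point at its centre. May be absent. At the start it lies flat on the bench.
- red2_mid (a point): A loose red-brown terracotta test tile, 80 mm (x) by 45 mm (y) by 14 mm thick (z), 95 g, same both ways up, dark dot near one end; point at its centre. May be absent. At the start it lies flat on the bench.
- white0_mid (a point): A loose white test tile, 80 mm (x) by 45 mm (y) by 14 mm thick (z), 95 g, same both ways up, dark dot near one end; point at its centre. May be absent. At the start it lies flat on the bench.
- white1_mid (a point): A loose white test tile, 80 mm (x) by 45 mm (y) by 14 mm thick (z), 95 g, same both ways up, dark dot near one end; point at its centre. May be absent. At the start it lies flat on the bench.
- white2_mid (a point): A loose white test tile, 80 mm (x) by 45 mm (y) by 14 mm thick (z), 95 g, same both ways up, dark dot near one end; point at its centre. May be absent. At the start it lies flat on the bench.
- bowl: Red plastic bowl, 150 mm across, 60 mm high, loose bystander; origin under its centre.
- brush: Wooden-handled brush, 200 mm long, loose bystander; origin under its middle.
- rib: Green plastic potter's rib with round ends, 130 by 60 by 8 mm, loose bystander; origin under its centre.

How it is judged:
By the outcome, as a careful person would: the job done as asked, in the order asked, and still so for the second after the job is handed in, with the robot touching nothing.
Of red0, red1, red2, white0, white1, white2 only 3 to 5 are there at a start; the rules pass over those that are not, and their reading is None.
At some moment in a run one of red0, red1, red2, white0, white1, white2 may be knocked a few centimetres aside while the robot is not near it.
Once in a run the grip may slacken for a moment while it holds something.
It also fails if it takes over 210 s, if anything falls off the work surface, if the arm or the gripper's body presses on something with over 40 N, if the wrist force passes 120 N, or if a joint passes its speed limit or range.

ROBOT

A 6-joint arm with a two-finger parallel gripper is mounted at the origin on the work surface. World frame = base frame: x ahead of the robot, y to its left, z up, the work surface at z = 0. Lengths are in mm, angles in rad, forces in N, time in s.
With the tool pointing down it reaches from about 300 to 775 mm from the base axis. Payload 14.6 kg.
Tool frame: the origin (TCP) lies on the centre line of the jaws, within the pads' length; the fingertips stand 19 mm ahead of it and the grasp point (between the pads) is the TCP (bot.tip_reach is the distance from the TCP to the fingertips, in mm); y points along the fingers, x is the direction in which the jaws open and shut, and the axes are right-handed (so a half turn about y gives the same grasp; the last joint's range is limited). The gripper opens to 85 mm and grips with 20 to 120 N. Pads are 22 mm wide; open, the fingers measure 114 mm over their backs; the gripper's body (76 mm by 85 mm) begins 54 mm behind the grasp point. The pads swing forward as they close: fully open they stand 13 mm farther back than shut.
Start: joints at [1.159, 0.3, 1.521, -0, 1.321, -0.067], TCP at [185.902, 517.62, 250.281] pointing down, gripper open.
Joint ranges: [-3.03, 3.03], [-0.79, 2.21], [0.23, 2.52], [-1.04, 4.18], [0, 3.07], [-2.55, 2.55]. Speed limits (rad/s): [2.22, 2.22, 2.57, 3.14, 3.14, 3.14].

INTERFACE

Orientations are given as a unit quaternion [w, x, y, z].
In Python, from rig import bot gives the robot as it stands. Calls block until the motion is done:
- bot.move_to(position, orientation): joint-space move of the TCP to a pose.
- bot.servo_line(position, attitude=None, speed=150, until_force=None): straight line of the TCP; attitude=None keeps the orientation; speed is the mean speed in mm/s. With until_force (N) it stops when the force on the tool has changed by that much, and returns True; else False.
- bot.move_joints(angles): joint-space move.
- bot.move_gripper(opening, grip_force=None): finger opening in mm; grip_force is the grip in N (None keeps the last); returns when the fingers have stopped.
- bot.dwell(seconds).
- bot.ik(position, orientation): joint angles nearest the present ones, or None.
- bot.read_state(): the state.
- bot.read_camera(name): name is "scene" or "top"; returns a dict with "image" (480x640x3 uint8, blue, green, red), "depth" (480x640 float32, mm along the optical axis (not along the pixel's ray), 0 where there is no reading), "fovy" (degrees; the focal length in pixels is half the picture's height over the tangent of half this angle, whatever the lens; pixels are square), "cx", "cy" (the principal point, pixels), "eye" and "attitude" of the camera in the world. Camera axes: x right, y down, z forward; pixel columns grow to the right and rows downward; lengths in mm; the calibration is good to about 2 mm. A picture is of the moment at which its call begins.
A pose or a line that the arm cannot do raises bot.MotionError and nothing moves.
- bot.finish_job(): hands the job in, once; it reports no verdict.
The state is a dict: "clock": time; "joint_positions": joint angles; "qvel": joint speeds; "effort": joint torques, N m; "ee_pos": TCP position; "tool_rot": TCP orientation; "ft_force": force on the tool from outside, world axes, zero at the start; "moment": the same for the moment, N m; "grip_width": finger opening in mm.
Only numpy, scipy, OpenCV 4.12 (cv2) and the standard library are available. Lean on these libraries where they do the work, as an engineer would, in place of code of your own. Each camera call takes 0.05 s, during which the arm holds its last target.

## Working session

There is one attempt and no reset: what is moved stays moved. The work goes in short steps, each a Python script; the robot and the scene stay as the last script left them, time stands still between calls to the robot, and variables do not carry over. Pictures are saved under pics/ and viewed, and the job is handed in when it is done.

```bash
ls; mkdir -p pics
python3 - <<'E'
from rig import bot
import cv2,numpy as np
s=bot.read_state();print(s)
for n in("scene","top"):
    c=bot.read_camera(n);cv2.imwrite(f"pics/a_{n}.png",c["image"])
    print(n,c["fovy"],c["cx"],c["cy"],c["eye"],c["attitude"],[k for k in c])
    np.savez(f"a_{n}.npz",**c)
E
```

```text
pics
{'clock': 0.0, 'joint_positions': array([ 1.15941945e+00,  3.00493242e-01,  1.52159959e+00, -7.56159143e-06,
        1.32071799e+00, -6.66034494e-02]), 'qvel': array([ 9.58926609e-04, -1.51139231e-03,  2.32175543e-04, -2.40159515e-05,
        1.42212407e-03,  1.70519068e-04]), 'effort': array([-1.04709725e-03, -5.43505418e+01, -3.61783397e+01, -1.10014014e-04,
        4.18982352e-03, -2.81319006e-05]), 'ee_pos': array([185.80811973, 517.42769781, 249.7013301 ]), 'tool_rot': array([-0.57812968,  0.57858169,  0.40645583, -0.4071891 ]), 'ft_force': array([ 0.27925301, -0.41599744, -0.09368973]), 'moment': array([-0.02296323,  0.01135664, -0.04936299]), 'grip_width': 85.52738473884519}
scene 44.04341935321351 318.37220602280763 247.03356270396827 [ 1383.08672643 -1050.66904869   992.70644063] [-0.44192572  0.82369175  0.31336636 -0.16743681] ['image', 'depth', 'fovy', 'cx', 'cy', 'eye', 'attitude']
top 56.757735485031795 321.3885537125106 232.56002974311411 [ 302.83317014  -21.46567047 1278.12704572] [-0.05805363  0.7077162  -0.70230036  0.0504159 ] ['image', 'depth', 'fovy', 'cx', 'cy', 'eye', 'attitude']
```

View pics/a_top.png

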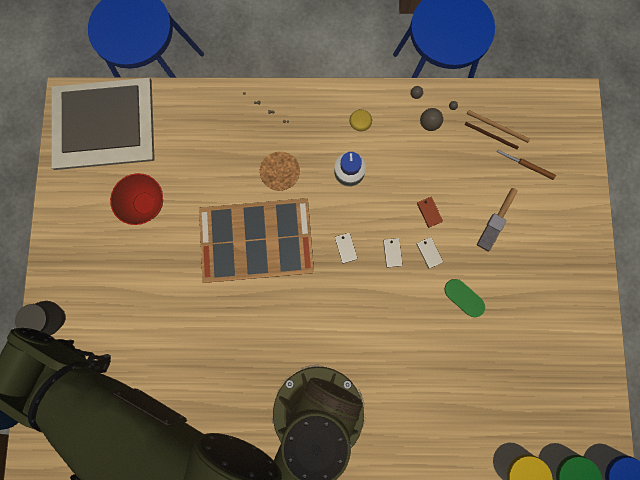

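View pics/a_scene.png

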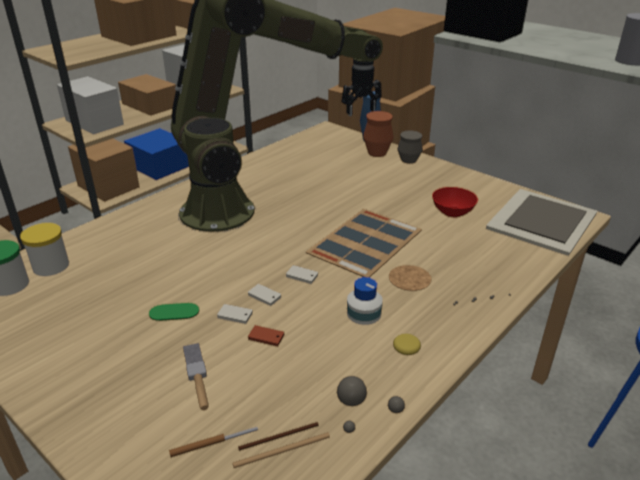

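Top view: three white tiles at (345,248), (392,252) and (430,252), and one red tile at (429,212). The cap is at (350,162), the mat at (280,170) and the board at (257,240), with its red-striped row nearer the robot. Next I'll measure these.

```bash
cat > h.py <<'E'
import numpy as np,cv2
from scipy.spatial.transform import Rotation as R
def rot(q): return R.from_quat([q[1],q[2],q[3],q[0]]).as_matrix()
def f(c): return 240/np.tan(np.radians(float(c["fovy"]))/2)
def plane(c,uv,z):
    uv=np.atleast_2d(np.asarray(uv,float)); F=f(c)
    d=np.c_[(uv[:,0]-c["cx"])/F,(uv[:,1]-c["cy"])/F,np.ones(len(uv))]@rot(c["attitude"]).T
    e=np.asarray(c["eye"]); return e+d*((z-e[2])/d[:,2])[:,None]
def cloud(c):
    v,u=np.mgrid[:480,:640]; F=f(c); D=c["depth"].astype(float)
    P=np.stack([(u-c["cx"])/F*D,(v-c["cy"])/F*D,D],-1)
    return P@rot(c["attitude"]).T+np.asarray(c["eye"])
def proj(c,X):
    p=(np.atleast_2d(X)-c["eye"])@rot(c["attitude"]); return np.c_[p[:,0]/p[:,2]*f(c)+c["cx"],p[:,1]/p[:,2]*f(c)+c["cy"]]
def tiles(c,P=None,zr=(7,45)):
    """blobs of tiles via top camera: list of (kind,center xyz,yaw of long axis,L,W)"""
    P=cloud(c); hsv=cv2.cvtColor(c["image"],cv2.COLOR_BGR2HSV).astype(int); out=[]
    H,S,V=hsv[...,0],hsv[...,1],hsv[...,2]
    box=(P[...,0]>230)&(P[...,0]<800)&(np.abs(P[...,1])<600)
    for k,m in(("white",(S<45)&(V>130)),("red",((H<9)|(H>172))&(S>120)&(V>50))):
        m=(m&box).astype(np.uint8)
        n,l,st,_=cv2.connectedComponentsWithStats(m)
        for i in range(1,n):
            if not 120<st[i,4]<700: continue
            cs,_=cv2.findContours((l==i).astype(np.uint8),cv2.RETR_EXTERNAL,cv2.CHAIN_APPROX_NONE)
            z=np.median(P[l==i][:,2])
            ct=plane(c,cs[0][:,0,:],z)[:,:2].astype(np.float32)
            (x,y),(a,b),_=r=cv2.minAreaRect(ct); bx=cv2.boxPoints(r)
            e1=bx[1]-bx[0];e2=bx[2]-bx[1]; e=e1 if np.linalg.norm(e1)>np.linalg.norm(e2) else e2
            # centroid of mask filled
            fm=np.zeros((480,640),np.uint8);cv2.drawContours(fm,cs,-1,1,-1);vv,uu=np.nonzero(fm)
            q=plane(c,np.c_[uu,vv],z)[:,:2]; cen=q.mean(0); w,V2=np.linalg.eigh(np.cov(q.T)); ax=V2[:,1]
            out.append((k,cen,z,np.arctan2(ax[1],ax[0])%np.pi,np.arctan2(e[1],e[0])%np.pi,max(a,b),min(a,b),np.sqrt(12*w[::-1])))
    return out
E
python3 - <<'E'
from h import *
c=dict(np.load("a_top.npz"))
P=cloud(c)
print("table z",[P[y,x].round(1) for x,y in((180,300),(400,180),(540,320),(360,220))])
for t in tiles(c): print(t[0],t[1].round(1),round(t[2],1),np.degrees(t[3:5]).round(1),np.round(t[5:7],1),t[7].round(1))
for n,(u,v) in dict(cap=(350,162),mat=(280,170),board=(257,240)).items(): print(n,P[v,u].round(1))
i=c["image"]
cv2.imwrite("pics/b.png",cv2.resize(i[140:300,190:320],None,fx=4.5,fy=3.7*4.5/3.7*3.7/4.5 and 3.7,interpolation=cv2.INTER_CUBIC))
cv2.imwrite("pics/b2.png",cv2.resize(i[140:280,320:460],None,fx=4.2,fy=4.2,interpolation=cv2.INTER_CUBIC))
E
```

```text
table z [array([303.1, 394.9,   0.5]), array([ 660.1, -238.4,   -1.7]), array([ 256. , -624.1,   -1.2]), array([ 538.9, -119.4,   -2.1])]
white [744.6 543. ] 15.2 [124.3  93.9] [98.4 87.7] [110.7  64.7]
white [669.9 -84.3] 53.3 [79.8 79.2] [86.7 80.2] [97.3 68.5]
white [541.   45.8] 9.0 [5.2 5.5] [86.2 14.2] [86.7 14.3]
white [513.5 332.4] 8.5 [5.1 5.4] [88.4 13.7] [89.5 14. ]
white [455.6 -76.9] 14.3 [16.4 16.3] [78.2 43.7] [78.8 43.7]
white [ 444. -316.] 14.9 [24.7 25.3] [78.2 42.8] [78.8 43. ]
white [ 442.7 -210.4] 14.5 [6. 6.] [78.4 43.8] [78.5 43.7]
red [ 561.9 -319.7] 14.4 [22.5 23.4] [78.5 45.5] [79.1 43.7]
red [442.1  36.4] 8.9 [5.4 5.5] [87.9 14.4] [89.2 14.5]
red [414.6 322.7] 8.4 [5.3 2.8] [87.  14.4] [89.8 14.3]
cap [682.6 -85.   98. ]
mat [687.5 117.8   2.6]
board [475.9 178.6  10.8]
```

Run:
```python
from h import *
c=dict(np.load("a_scene.npz"));P=cloud(c)
print([P[y,x].round(1) for x,y in((300,300),(200,260),(410,278),(365,285),(302,273))])
cv2.imwrite("pics/s1.png",cv2.resize(c["image"][200:360,200:440],None,fx=3.3,fy=3.3,interpolation=cv2.INTER_CUBIC))
```

```text
[array([ 522.2, -154. ,   -2.3]), array([ 175. , -212.3,   -2.7]), array([689. , 118.1,   2.3]), array([686.6, -90.2,  94.8]), array([455.2, -73.9,  10.7])]
```

Run:
```python
from h import *
c=dict(np.load("a_top.npz"));P=cloud(c)
hsv=cv2.cvtColor(c["image"],cv2.COLOR_BGR2HSV).astype(int);H,S,V=hsv[...,0],hsv[...,1],hsv[...,2]
print("bay hsv",hsv[255,257],"mat",hsv[165,275],hsv[178,290],"table",hsv[200,330],"cap",hsv[165,345],hsv[157,356])
# bays
m=np.zeros((480,640),np.uint8);m[195:290,195:320]=((S<110)&(V<95))[195:290,195:320]
n,l,st,ce=cv2.connectedComponentsWithStats(m)
B=[]
for i in range(1,n):
    if st[i,4]<150: continue
    v,u=np.nonzero(l==i);q=plane(c,np.c_[u,v],8)[:,:2];w,X=np.linalg.eigh(np.cov(q.T));a=X[:,1]
    print("bay",st[i,4],q.mean(0).round(1),np.degrees(np.arctan2(a[1],a[0])%np.pi).round(1),np.sqrt(12*w).round(1));B.append(q.mean(0))
print("board",np.mean(B,0))
# mat by hough-like: height 4
m=((np.abs(P[...,2]-4)<40)&(P[...,0]>610)&(P[...,0]<760)&(P[...,1]>40)&(P[...,1]<200))
sub=c["image"][145:195,255:305]; cv2.imwrite("pics/m.png",cv2.resize(np.hstack([sub,c["image"][140:190,325:375]]),None,fx=8,fy=8,interpolation=cv2.INTER_NEAREST))
# cap
m=((H>100)&(H<130)&(S>100)&(P[...,2]>92)&(P[...,0]>600)&(P[...,1]>-150)&(P[...,1]<0)).astype(np.uint8)
cs,_=cv2.findContours(m,cv2.RETR_EXTERNAL,cv2.CHAIN_APPROX_NONE);k=max(cs,key=cv2.contourArea)
q=plane(c,k[:,0,:],97);print("captop",cv2.minEnclosingCircle(q[:,:2].astype(np.float32)))
m=((S<60)&(V>130)&(P[...,2]>85)&(np.hypot(P[...,0]-682,P[...,1]+85)<25));v,u=np.nonzero(m);print("dash",len(u));q=plane(c,np.c_[u,v],97)[:,:2];w,X=np.linalg.eigh(np.cov(q.T));print(q.mean(0),np.degrees(np.arctan2(X[1,1],X[0,1])),np.sqrt(12*w))
```

```text
bay hsv [102  17  77] mat [ 15 145 146] [ 14 143 137] table [ 18 106 187] cap [113 161 141] [114 158 139]
bay 640 [536.8  94.6] 5.1 [57.9 95.4]
bay 646 [527.8 189. ] 4.6 [58.3 95.6]
bay 645 [518.5 283.6] 6.1 [58.3 95.3]
bay 660 [437.4  84.8] 5.3 [57.7 95. ]
bay 664 [428.2 179.6] 5.8 [57.9 95.3]
bay 672 [418.9 274. ] 6.4 [58.4 95.6]
board [477.92352179 184.26648495]
captop ((684.1270751953125, -87.29593658447266), 28.859539031982422)
dash 14
[697.26965928 -86.49129583] 179.88772858991024 [ 4.95995396 20.63304625]
```

```bash
sleep 1
```

```text
(no output)
```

View pics/s1.png

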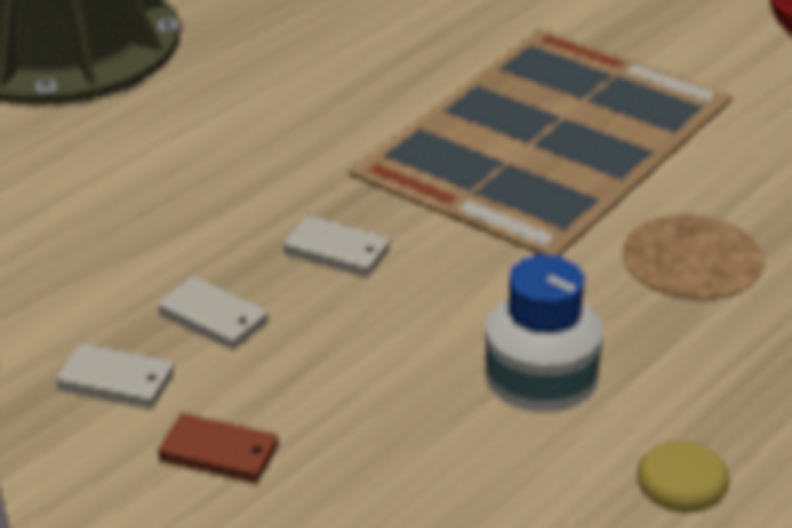

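View pics/b2.png

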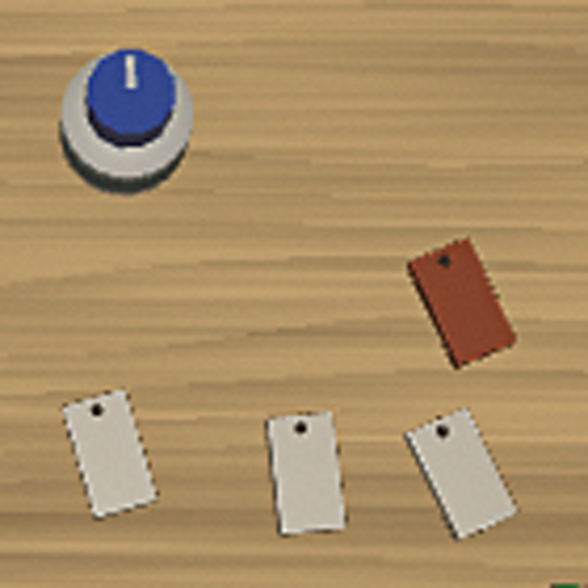

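View pics/m.png

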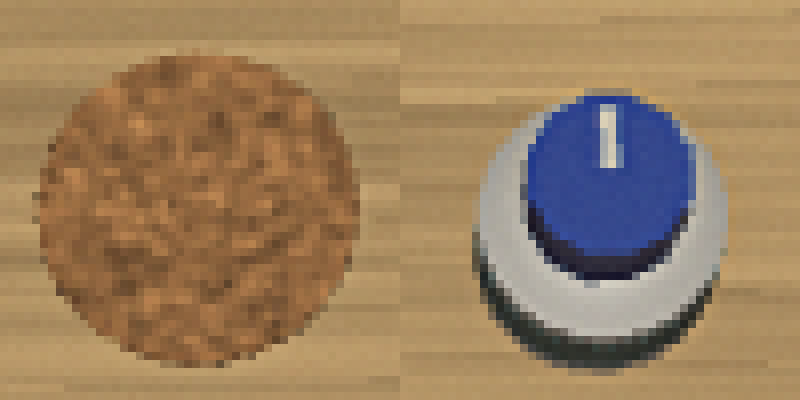

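```bash
cat >> h.py <<'E'
def quat(yaw):
    x=np.array([np.cos(yaw),np.sin(yaw),0]);y=np.array([0,0,-1.]);z=np.cross(x,y)
    q=R.from_matrix(np.c_[x,y,z]).as_quat(); return [q[3],q[0],q[1],q[2]]
def yaw_of(q): X=rot(q)[:,0]; return np.arctan2(X[1],X[0])
E
python3 - <<'E'
from h import *; from rig import bot
c=dict(np.load("a_top.npz"))
print("cap",plane(c,[350.8,161.4],97),"mat",plane(c,[279.3,170.7],4))
s=bot.read_state();print(rot(s["tool_rot"]).round(3),np.degrees(yaw_of(s["tool_rot"])))
for d in range(-180,180,30):
    q=bot.ik([684,-86.5,180],quat(np.radians(d)));print(d,None if q is None else np.round(q,2))
print(bot.ik([684,-86.5,86],quat(0)),bot.tip_reach)
c=bot.read_camera("top");m=c["image"]
E
```

```text
cap [[684.66263425 -87.29826225  97.        ]] mat [[684.97561858 119.72311088   4.        ]]
[[ 0.338 -0.    -0.941]
 [ 0.941 -0.001  0.338]
 [-0.001 -1.     0.   ]] 70.24567078070541
-180 None
-150 [-0.18  0.67  1.14 -0.    1.33  2.44]
-120 [-0.18  0.67  1.14 -0.    1.33  1.92]
-90 [-0.18  0.67  1.14 -0.    1.33  1.39]
-60 [-0.18  0.67  1.14  0.    1.33  0.87]
-30 [-0.18  0.67  1.14 -0.    1.33  0.34]
0 [-0.18  0.67  1.14 -0.    1.33 -0.18]
30 [-0.18  0.67  1.14 -0.    1.33 -0.7 ]
60 [-0.18  0.67  1.14  0.    1.33 -1.23]
90 [-0.18  0.67  1.14 -0.    1.33 -1.75]
120 [-0.18  0.67  1.14 -0.    1.33 -2.27]
150 None
[-1.78905160e-01  7.65711479e-01  1.21334349e+00 -4.44089210e-16
  1.16253769e+00 -1.78905160e-01] 19.0
```

Run:
```python
from h import *; from rig import bot
x,y=684.4,-87.2; Y=np.radians(-120)
bot.move_to([x,y,220],quat(Y));s=bot.read_state();print(s["clock"],s["ee_pos"].round(1),s["ft_force"].round(2))
print(bot.servo_line([x,y,87],speed=80,until_force=8));s0=bot.read_state();print(s0["ee_pos"].round(1),s0["ft_force"].round(2))
bot.move_gripper(64,20);bot.move_gripper(50,20)
s=bot.read_state();print(s["clock"],s["grip_width"],s["ee_pos"].round(2),s["ft_force"].round(2),s["moment"].round(2))
c=bot.read_camera("scene");cv2.imwrite("pics/g1.png",cv2.resize(c["image"][180:380,250:480],None,fx=3,fy=3))
```

```text
2.9167 [684.5 -86.4 220.1] [-0.63  0.13  0.14]
False
[684.6 -87.2  87.5] [-0.02 -0.1   0.57]
5.3 56.377821032093266 [684.47 -87.19  87.14] [ 0.21 -0.23  1.6 ] [ 0.08 -0.03  0.  ]
```

View pics/g1.png

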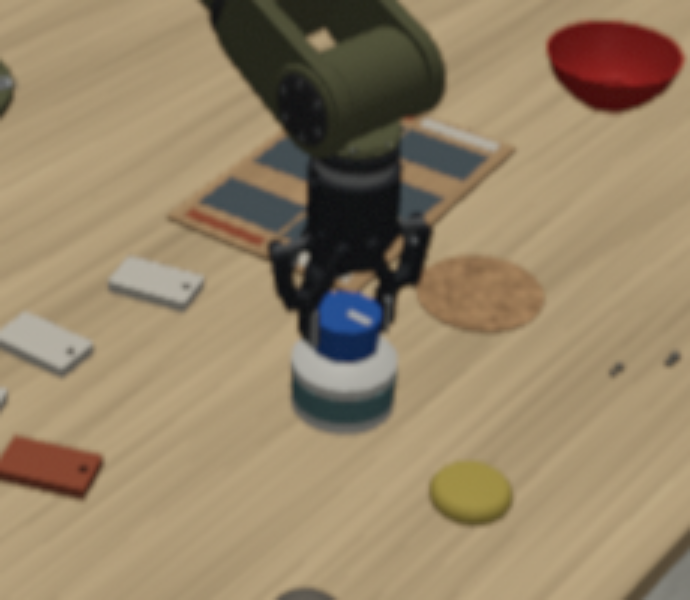

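The fingers straddle the cap and it is gripped: width 56.4 mm, side force under 0.3 N. Now a first small turn with the forces logged.

```bash
cat >> h.py <<'E'
def pr(bot,t=""):
    s=bot.read_state();print(t,round(s["clock"],1),"w",round(s["grip_width"],1),s["ee_pos"].round(1),"F",s["ft_force"].round(1),"M",s["moment"].round(2),"yaw",np.degrees(yaw_of(s["tool_rot"])).round(1));return s
E
python3 - <<'E'
from h import *; from rig import bot
bot.move_gripper(50,30);pr(bot)
x,y=684.4,-87.2
for d in(-100,-80):
    z=87+8*(d+120)/360; bot.servo_line([x,y,z],quat(np.radians(d)),speed=1); pr(bot)
E
```

```text
5.6 w 56.8 [684.5 -87.2  87.2] F [-0.4  0.6  2. ] M [0.06 0.04 0.01] yaw -120.0
 6.1 w 56.4 [684.3 -87.2  87.3] F [-0.7  0.1  1.4] M [ 0.08  0.08 -0.  ] yaw -100.2
 6.6 w 56.7 [684.3 -87.2  87.8] F [-0.1 -0.5 -0.1] M [ 0.08  0.11 -0.01] yaw -80.3
```

Run:
```python
from h import *; from rig import bot
x,y=684.4,-87.2; turned=40
def turn(d0,d1,base):
    for d in np.arange(d0+40,d1+1,40):
        z=87+8*(base+d+120)/360
        bot.servo_line([x,y,z],quat(np.radians(d)),speed=0.9)
        s=pr(bot,f"tot {base+d+120:.0f}")
        if abs(s["ft_force"][2])>10 or s["grip_width"]<54: print("STOP");return False
    return True
ok=turn(-80,120,0)
if ok:
    bot.move_gripper(74); z=bot.read_state()["ee_pos"][2]
    for d in(40,-40,-120): bot.servo_line([x,y,87+8*240/360+(0.2 if d%80==40 and d==-40 else 0)],quat(np.radians(d)),speed=1)
    pr(bot,"back")
    bot.move_gripper(50,30);pr(bot,"regrip")
c=bot.read_camera("scene");cv2.imwrite("pics/g2.png",cv2.resize(c["image"][180:380,250:480],None,fx=3,fy=3))
```

```text
tot 80 7.4 w 56.7 [684.4 -87.2  88.8] F [0.1 0.3 0.8] M [ 0.09 -0.04 -0.01] yaw -40.2
tot 120 8.3 w 56.8 [684.4 -87.2  89.6] F [-0.2 -0.1  0.9] M [ 0.11 -0.01 -0.04] yaw -0.1
tot 160 9.1 w 56.6 [684.3 -87.3  90.5] F [-0.3 -0.1 -0.1] M [0.03 0.11 0.07] yaw 39.9
tot 200 10.0 w 56.7 [684.4 -87.3  91.4] F [-0.2  0.7  0.2] M [-0.02 -0.01  0.04] yaw 79.9
tot 240 10.8 w 56.7 [684.4 -87.2  92.3] F [ 0.1  0.2 -0.6] M [-0.03  0.07  0.03] yaw 119.9
back 15.8 w 73.9 [684.4 -87.2  92.3] F [0.4 0.  0.6] M [ 0.06 -0.    0.03] yaw -119.9
regrip 16.1 w 56.6 [684.5 -87.2  92.5] F [-0.1 -0.7  1.3] M [-0.04 -0.01  0.06] yaw -120.0
```

View pics/g2.png

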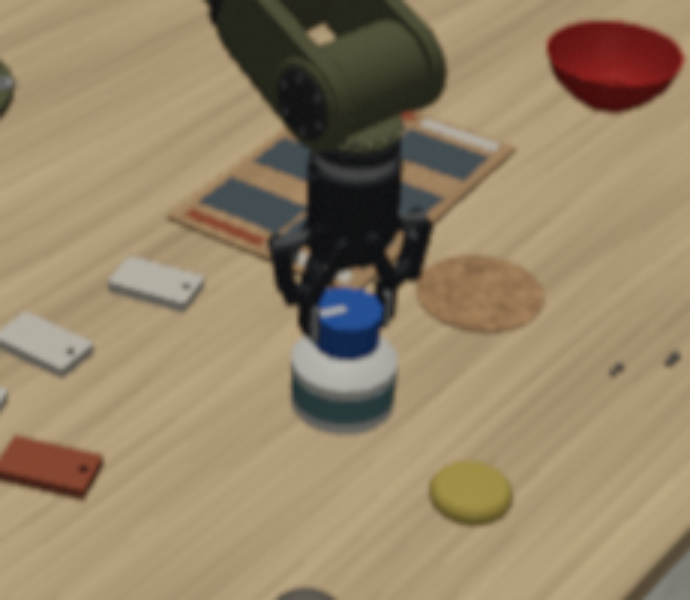

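The dash has swung round by 240° as commanded, so the cap really turns. Two more strokes.

Run:
```python
from h import *; from rig import bot
x,y=684.4,-87.2
def turn(base,d1=120):
    for d in np.arange(-80,d1+1,40):
        z=87+8*(base+d+120)/360
        bot.servo_line([x,y,z],quat(np.radians(d)),speed=0.9)
        s=pr(bot,f"tot {base+d+120:.0f}")
        if np.linalg.norm(s["ft_force"])>12 or s["grip_width"]<54: print("STOP");return False
    return True
if turn(240):
    bot.move_gripper(74)
    for k,d in enumerate((40,-40,-120)): bot.servo_line([x,y,87+8*480/360+(0.2 if k==1 else 0)],quat(np.radians(d)),speed=1)
    bot.move_gripper(50,30);pr(bot,"regrip")
    if turn(480):
        print("hit",bot.servo_line([x,y,106],speed=10,until_force=6)); pr(bot,"lift3")
c=bot.read_camera("scene");cv2.imwrite("pics/g3.png",cv2.resize(c["image"][180:380,250:480],None,fx=3,fy=3))
```

```text
tot 280 17.0 w 56.7 [684.5 -87.2  93.4] F [-0.8  1.1  2.2] M [ 0.06 -0.04  0.02] yaw -80.1
tot 320 17.8 w 56.6 [684.5 -87.1  94.3] F [-0.3  0.5  3.2] M [ 0.24 -0.12  0.02] yaw -40.1
tot 360 18.7 w 56.0 [684.4 -87.1  95.1] F [-0.2  2.1  4.6] M [0.38 0.04 0.  ] yaw -0.1
tot 400 19.5 w 56.3 [684.3 -87.1  96. ] F [-1.   3.2  6.6] M [0.56 0.11 0.06] yaw 39.9
tot 440 20.4 w 56.5 [684.3 -87.2  96.9] F [-1.3  1.7  6.4] M [0.41 0.31 0.06] yaw 79.9
tot 480 21.2 w 56.3 [684.2 -87.3  97.7] F [-1.8  1.5  6.3] M [0.18 0.3  0.05] yaw 119.9
regrip 26.5 w 56.3 [684.5 -87.3  97.8] F [ 0.5 -1.2  0.5] M [-0.09 -0.    0.03] yaw -120.0
tot 520 27.3 w 56.4 [684.5 -87.2  98.7] F [1.  1.5 1.6] M [ 0.01 -0.06  0.05] yaw -80.1
tot 560 28.2 w 56.4 [684.4 -87.2  99.6] F [0.1 0.4 2.6] M [ 0.06 -0.05 -0.01] yaw -40.1
tot 600 29.0 w 56.3 [684.4 -87.2 100.4] F [0.2 1.2 2.6] M [ 0.11 -0.14 -0.  ] yaw -0.1
tot 640 29.9 w 56.4 [684.4 -87.2 101.3] F [ 0.2 -0.5  4.4] M [0.23 0.03 0.03] yaw 39.9
tot 680 30.7 w 56.1 [684.4 -87.1 102.2] F [-0.3  1.5  3.9] M [ 0.32  0.   -0.02] yaw 79.9
tot 720 31.6 w 56.0 [684.3 -87.2 103. ] F [-1.3  1.9  4.7] M [ 0.38  0.17 -0.01] yaw 119.9
hit True
lift3 31.8 w 56.2 [683.9 -87.3 104. ] F [-0.6 -0.2 -0.4] M [-0.01 -0.03  0.03] yaw 119.9
```

View pics/g3.png

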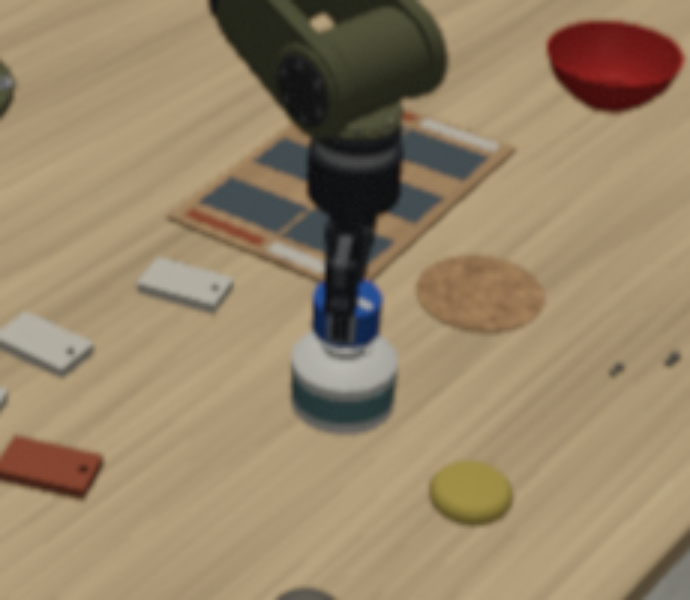

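The cap sits above the neck and the force has dropped to zero, so it has let go. The nearest white tile has been knocked aside, so I'll re-measure it later. Now lifting clear.

Run:
```python
from h import *; from rig import bot
x,y=684.2,-87.2
print(bot.servo_line([x,y,112],speed=15,until_force=6));s=pr(bot)
print(bot.servo_line([x,y,150],speed=40,until_force=6));s=pr(bot)
c=bot.read_camera("scene");cv2.imwrite("pics/g4.png",cv2.resize(c["image"][180:380,250:480],None,fx=3,fy=3))
```

```text
False
 32.6 w 56.6 [684.2 -87.2 111.9] F [-0.  -0.9  0.1] M [-0.04  0.03  0.03] yaw 120.0
False
 33.7 w 56.6 [684.1 -87.2 149.6] F [ 0.5  0.9 -0.7] M [0.03 0.03 0.02] yaw 120.0
```

View pics/g4.png

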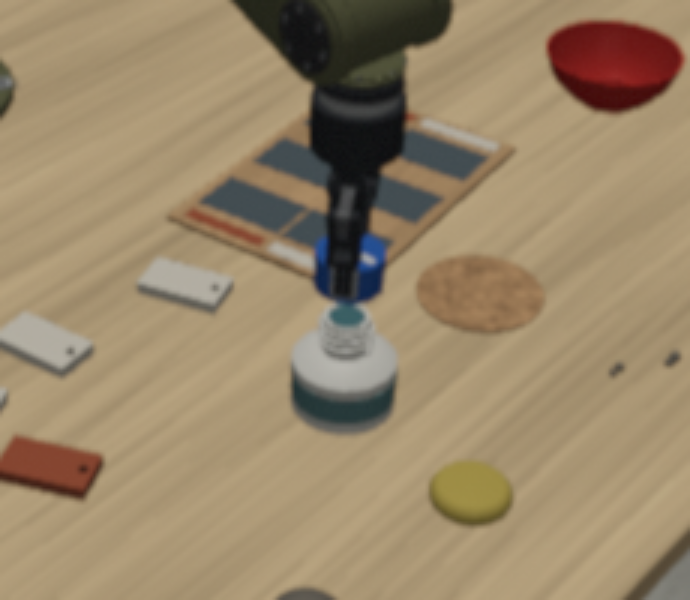

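Run:
```python
from h import *; from rig import bot
x,y=685,119.5
q=quat(np.radians(120))
bot.servo_line([x,y,150],q,speed=120);pr(bot)
bot.servo_line([x,y,45],speed=80);pr(bot)
print(bot.servo_line([x,y,25],speed=10,until_force=4));s=pr(bot)
```

```text
35.6 w 56.4 [685.1 118.9 150. ] F [-0.4  0.1 -0. ] M [0.04 0.01 0.  ] yaw 120.0
 37.1 w 56.4 [685.3 119.5  45.6] F [ 0.7 -0.2 -0.5] M [ 0.01  0.04 -0.05] yaw 120.0
True
 38.6 w 56.3 [685.1 119.5  28.1] F [-0.7  0.4  4.9] M [ 0.08  0.24 -0.05] yaw 120.0
```

Run:
```python
from h import *; from rig import bot
bot.move_gripper(80);pr(bot)
s=bot.read_state();p=s["ee_pos"]
bot.servo_line([685,119.5,160],speed=100)
bot.move_to([400,350,280],quat(np.radians(90)))
c=bot.read_camera("top");np.savez("c_top.npz",**c);cv2.imwrite("pics/c1.png",c["image"])
for t in tiles(c): print(t[0],t[1].round(1),round(t[2],1),np.degrees(t[3:5]).round(1),np.round(t[5:7],1))
P=cloud(c);hsv=cv2.cvtColor(c["image"],cv2.COLOR_BGR2HSV).astype(int)
m=(hsv[...,0]>100)&(hsv[...,0]<130)&(hsv[...,1]>100)&(P[...,2]>31)&(P[...,2]<60)&(P[...,0]>600)&(P[...,0]<760)&(P[...,1]>40)&(P[...,1]<200)
v,u=np.nonzero(m);print("cap top",plane(c,np.c_[u,v],37).mean(0),P[m][:,2].min(),np.median(P[m][:,2]),P[m][:,2].max())
pr(bot)
```

```text
38.9 w 80.0 [684.5 119.5  27. ] F [-0.1 -0.2 -0.5] M [-0.01  0.01 -0.04] yaw 120.0
white [744.5 543. ] 15.0 [124.9  94.5] [99.  88.6]
white [682.  -86.9] 56.0 [130.9  90.3] [88.3 85.5]
white [541.2  45.9] 8.5 [5.3 5.6] [88.7 14.3]
white [513.9 332.7] 8.2 [5.3 6.2] [88.3 14.3]
white [ 531.7 -510.1] 20.3 [89.2 59.2] [38.2 36.1]
white [477.1 -60.2] 14.7 [16.7 16.8] [78.5 43.6]
white [ 443.8 -315.7] 14.3 [24.3 25. ] [78.3 44.1]
white [ 442.8 -210.5] 14.1 [5.7 6. ] [78.7 43.8]
red [ 562.3 -319.7] 14.2 [23.1 23.3] [78.6 45.4]
red [442.   36.4] 8.5 [5.6 5.5] [87.9 14.4]
red [414.3 322.8] 8.2 [5.4 2.8] [87.  14.4]
cap top [685.04619851 118.46882804  37.        ] 31.308529468690722 37.23284221901713 45.02135577649301
 41.9 w 79.9 [400.6 349.6 279.6] F [-0.  -0.1  0. ] M [-0.    0.03 -0.05] yaw 90.0
```

View pics/c1.png

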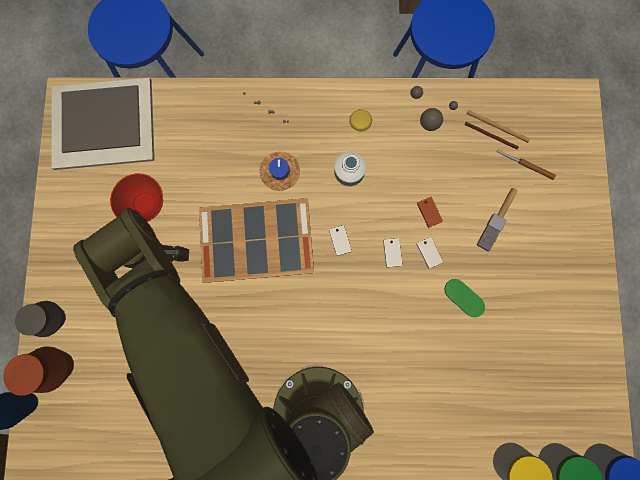

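The cap is flat at the mat centre: its top is at 37 mm and its centre about 1 mm off the mat's. The knocked tile is now at (340,240) px, i.e. (477,-60) mm. I'll pick that one first and probe the fingertip height as I go.

```bash
cat >> h.py <<'E'
def near(a,lim=np.pi): # map jaw yaw to -170..10deg region suited to wrist
    a=(a%np.pi)-np.pi; return a
E
python3 - <<'E'
from h import *; from rig import bot
x,y=477.1,-60.2; a=near(np.radians(16.7+90)); print(np.degrees(a))
bot.move_gripper(62)
bot.move_to([x,y,160],quat(a));pr(bot)
bot.servo_line([x,y,32],speed=100);pr(bot)
print(bot.servo_line([x,y,13],speed=10,until_force=4));pr(bot)
E
```

```text
-73.3
 44.0 w 61.8 [477.3 -59.8 160.2] F [ 0.6  0.6 -0.6] M [0.   0.12 0.01] yaw -73.2
 45.4 w 62.0 [477.4 -60.2  32.5] F [-0.7  0.1 -0.4] M [0.05 0.06 0.03] yaw -73.3
True
 47.1 w 61.8 [477.1 -60.2  13.5] F [-0.8 -0.6  4.9] M [0.03 0.09 0.02] yaw -73.3
```

Run:
```python
from h import *; from rig import bot
x,y=477.1,-60.2
bot.servo_line([x,y,18.5],speed=20);bot.move_gripper(35,40);pr(bot)
bot.servo_line([x,y,60],speed=40);pr(bot)
c=bot.read_camera("scene");cv2.imwrite("pics/t1.png",cv2.resize(c["image"][180:380,200:430],None,fx=3,fy=3))
```

```text
47.8 w 43.9 [477.1 -60.2  18.6] F [-2.3  0.6  6.2] M [ 0.01  0.28 -0.  ] yaw -73.3
 49.0 w 44.2 [477.  -60.2  59.8] F [ 0.5 -1.  -0.4] M [-0.02  0.05 -0.06] yaw -73.3
```

View pics/t1.png

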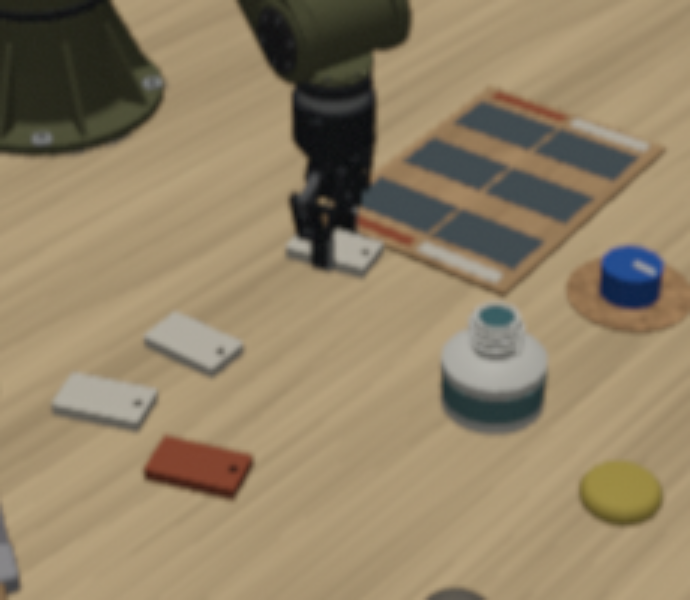

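```bash
cat >> h.py <<'E'
BAYS=dict(w0=(536.8,94.6),w1=(527.8,189.),w2=(518.5,283.6),r0=(437.4,84.8),r1=(428.2,179.6),r2=(418.9,274.))
BY=near(np.radians(5.4+90))
def place(bot,b,zexp=27.5):
    x,y=BAYS[b]; q=quat(BY)
    bot.servo_line([x,y,60],q,speed=120);s=pr(bot,"over")
    if s["grip_width"]<42: print("LOST");return False
    bot.servo_line([x,y,zexp+8],speed=60)
    print("touch",bot.servo_line([x,y,zexp-5],speed=10,until_force=3));pr(bot)
    p=bot.read_state()["ee_pos"]
    bot.move_gripper(60);bot.servo_line([x,y,100],speed=80);return True
def pick(bot,x,y,yaw,zg=20):
    a=near(yaw+np.pi/2); bot.move_gripper(62); bot.move_to([x,y,110],quat(a))
    bot.servo_line([x,y,32],speed=90)
    h=bot.servo_line([x,y,zg],speed=25,until_force=8)
    if h: print("unexpected contact");pr(bot);return False
    bot.move_gripper(35,40);pr(bot,"grip")
    bot.servo_line([x,y,60],speed=50);s=pr(bot,"up"); return 42<s["grip_width"]<47
E
python3 - <<'E'
from h import *; from rig import bot
print(np.degrees(BY)); place(bot,"w2",26.5)
E
```

```text
-84.6
over 52.1 w 44.1 [518.5 283.4  60. ] F [ 0.1 -0.8  0.1] M [-0.02 -0.07 -0.04] yaw -84.6
touch True
 53.5 w 43.9 [518.5 283.6  26.7] F [-1.9 -0.9  5.4] M [-0.07  0.21 -0.  ] yaw -84.6
```

```bash
cat > nxt.py <<'E'
import sys
from h import *; from rig import bot
def go(kind,bay,xy):
    c=bot.read_camera("top")
    T=[t for t in tiles(c) if t[0]==kind and 70<t[5]<85 and 38<t[6]<50]
    for t in T: print(t[0],t[1].round(1),round(t[2],1),np.degrees(t[3:5]).round(1))
    t=min(T,key=lambda t:np.hypot(*(t[1]-xy)))
    assert np.hypot(*(t[1]-xy))<80
    if pick(bot,t[1][0],t[1][1],t[3]): place(bot,bay)
    c=bot.read_camera("scene");cv2.imwrite(f"pics/p_{bay}.png",c["image"])
go(sys.argv[1],sys.argv[2],np.array([float(sys.argv[3]),float(sys.argv[4])]))
E
python3 nxt.py white w1 443 -210
```

```text
white [ 443.9 -315.6] 14.1 [24.8 25.3]
white [ 442.9 -210.4] 14.3 [5.9 6. ]
grip 58.9 w 43.6 [ 443.  -210.5   20.3] F [-1.3  0.1  5.5] M [ 0.07  0.17 -0.02] yaw -84.1
up 59.8 w 43.7 [ 442.7 -210.3   59.7] F [-0.7  0.1  0.2] M [ 0.03 -0.03 -0.03] yaw -84.1
over 63.4 w 43.8 [527.8 188.8  60. ] F [ 0.5 -0.1 -0.9] M [ 0.   -0.02 -0.02] yaw -84.6
touch True
 64.7 w 43.8 [527.8 189.   28.4] F [-1.1 -0.8  6.8] M [-0.12  0.22 -0.02] yaw -84.6
```

View pics/p_w1.png

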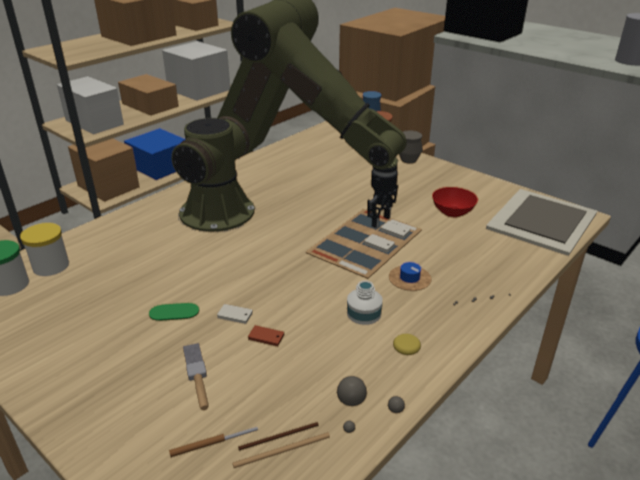

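Two white tiles lie in the white-row bays at (395,230) and (378,242). Continuing with the last white and the red.

```bash
python3 nxt.py white w0 444 -316
```

```text
white [ 443.8 -315.5] 14.6 [24.5 25. ]
grip 70.2 w 43.9 [ 444.  -315.7   20.4] F [-0.4  1.1  3.6] M [ 0.11  0.11 -0.03] yaw -65.5
up 71.2 w 43.9 [ 443.6 -315.4   59.7] F [-0.3 -0.9 -0.3] M [ 0.02 -0.06 -0.04] yaw -65.5
over 74.8 w 44.2 [536.8  94.4  60. ] F [ 0.  -0.6 -0.2] M [-0.03  0.01 -0.  ] yaw -84.6
touch True
 76.2 w 44.0 [536.8  94.6  28.3] F [-1.4 -0.8  6.4] M [-0.04  0.2  -0.08] yaw -84.6
```

```bash
python3 nxt.py red r1 562 -320
```

```text
red [ 562.  -319.9] 14.4 [23.1 23.3]
grip 81.3 w 43.6 [ 562.2 -320.1   20.5] F [-0.7 -0.2  3.1] M [-0.01  0.04  0.03] yaw -66.9
up 82.3 w 44.0 [ 561.8 -319.8   59.6] F [ 0.4 -0.2 -1.8] M [-0.03  0.    0.06] yaw -66.9
over 86.7 w 43.9 [428.2 179.5  60. ] F [-0.2 -0.5 -1.9] M [-0.01 -0.01 -0.02] yaw -84.6
touch True
 88.1 w 44.0 [428.2 179.6  28.3] F [-1.1 -0.5  6.5] M [-0.12  0.28  0.  ] yaw -84.6
```

Run:
```python
from h import *; from rig import bot
bot.move_to([440,-320,300],quat(-np.pi/2))
bot.dwell(0.5)
c=bot.read_camera("top");cv2.imwrite("pics/f_top.png",c["image"])
cv2.imwrite("pics/f_crop.png",cv2.resize(c["image"][140:300,190:390],None,fx=3.7,fy=3.7,interpolation=cv2.INTER_CUBIC))
P=cloud(c);o=np.array([477.92,184.27]);th=np.radians(5.4);Rb=np.array([[np.cos(th),np.sin(th)],[-np.sin(th),np.cos(th)]])
for t in tiles(c):
    if t[5]>70 and 35<t[6]<50: print(t[0],"board frame",(Rb@(plane(c,proj(c,[*t[1],t[2]]),22)[0,:2]-o)).round(1),"z",round(t[2],1),np.degrees(t[3:5]).round(1),np.round(t[5:7],1))
hsv=cv2.cvtColor(c["image"],cv2.COLOR_BGR2HSV).astype(int)
m=(hsv[...,0]>100)&(hsv[...,0]<130)&(hsv[...,1]>100)&(P[...,2]>31)&(P[...,2]<60)&(P[...,0]>600)&(P[...,0]<760)&(P[...,1]>40)&(P[...,1]<200)
v,u=np.nonzero(m);print("cap top",plane(c,np.c_[u,v],37).mean(0));pr(bot)
c=bot.read_camera("scene");cv2.imwrite("pics/f_scene.png",cv2.resize(c["image"][180:380,200:460],None,fx=3,fy=3))
```

```text
white board frame [ 49.8 -96. ] z 22.5 [5.4 5.3] [79.  44.3]
white board frame [49.7 -1.1] z 22.2 [5.4 5.4] [79.  44.2]
white board frame [49.9 94. ] z 22.2 [5.4 5.3] [79.  44.3]
red board frame [-50.   -1.6] z 22.5 [4.9 4.9] [79.5 44.5]
cap top [685.15834299 118.48617841  37.        ]
 92.0 w 60.1 [ 440. -320.  300.] F [-0.4 -0.2 -0.2] M [-0.    0.03  0.06] yaw -90.0
```

View pics/f_crop.png

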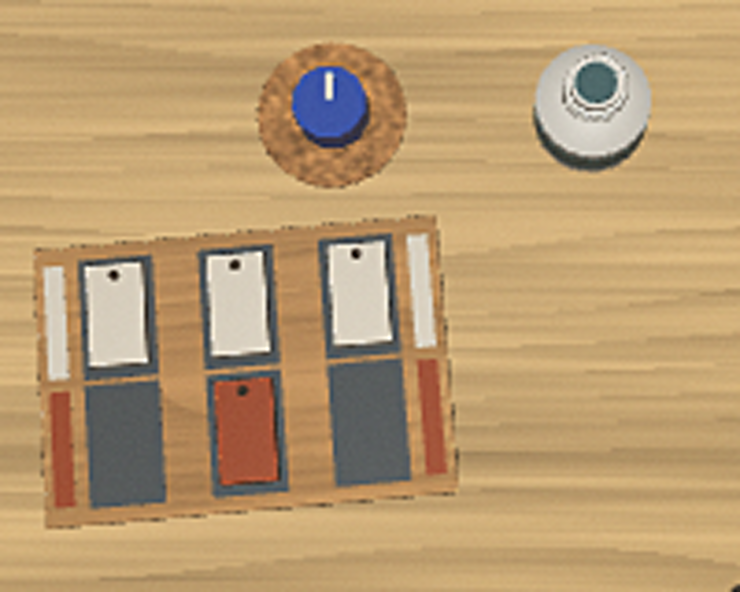

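View pics/f_top.png

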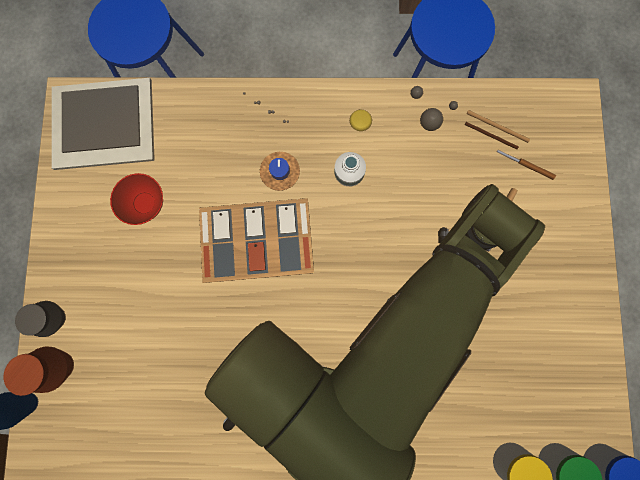

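View pics/f_scene.png

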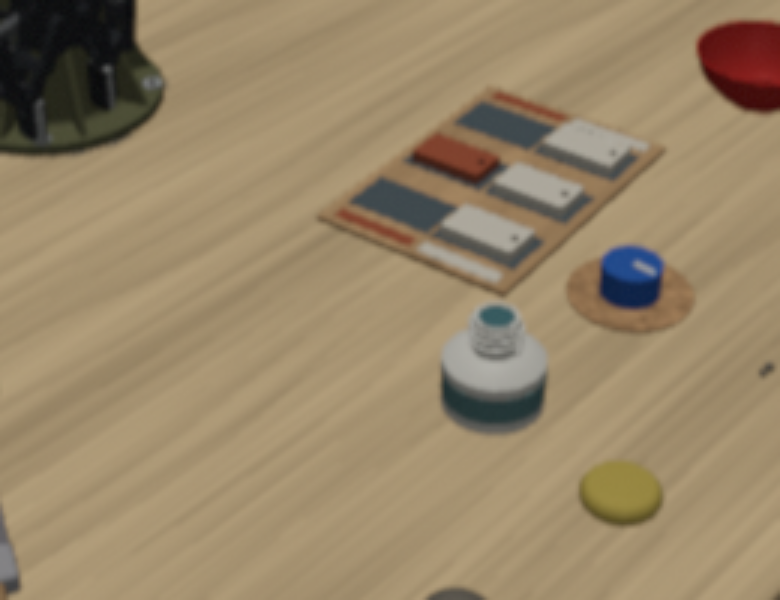

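All four tiles lie squarely in their bays, within about 2 mm of centre, and the cap is on the mat. The area the arm hid at the start is now visible and holds no further tiles. Handing in.

```bash
python3 -c "
from rig import bot
print(bot.finish_job())"
```

```text
the job is handed in; nothing more can be done
None
```

The glaze-test station is set up as asked, and I handed the job in at about 92 s on the robot clock.

- **Cap:** I unscrewed it in three 240° strokes, rising with the thread. Forces stayed under about 8 N at every reading I took. It now stands flat with its closed top up, about 1 mm from the mat's centre, and its top is at 37 mm as it should be.
- **Tiles:** Four were present, three white and one terracotta. The whites are in the three white-stripe bays and the terracotta is in the middle red-brown bay. The last top image shows each flat (tops at 22 mm), within about 2 mm of its bay centre and turned by no more than 0.5°.
- **Disturbances:** One white tile was knocked aside while I was unscrewing the cap, so I measured it again before picking it up. I saw no grip slip.
- **Bystanders:** The robot did not go near the bowl, brush or rib. The bowl looks unmoved in the last top image. The arm hid the rib and most of the brush in that image, so I did not confirm them at the end; both looked unmoved in a picture taken after the second tile.
- **Checks:** None failed. The depth readings of the bare bench were off by up to about 3 mm, within what I expected from the calibration.

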